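# Rack the paint jars in reverse order

### The arm

A 6-joint arm with a two-finger parallel gripper is mounted at the origin on the work surface. World frame = base frame: x ahead of the robot, y to its left, z up, the work surface at z = 0. Lengths are in mm, angles in degrees, forces in N, time in s.
With the tool pointing down it reaches from about 350 to 850 mm from the base axis. Payload 8.1 kg.
Tool frame: the origin (TCP) lies midway between the tips of the shut fingers; the grasp point (between the pads) lies 19 mm behind it; z points along the fingers, y is the line along which they close (so a half turn about z gives the same grasp; the last joint's range is limited). The gripper opens to 85 mm and grips with 20 to 120 N. Pads are 22 mm wide; open, the fingers measure 114 mm over their backs; the gripper's body (76 mm by 85 mm) begins 54 mm behind the grasp point. The pads swing forward as they close: fully open they stand 13 mm farther back than shut.
Start: joints at [71.482, 7.471, 85.268, -0, 87.261, -4.893], TCP at [141.317, 583.125, 231.292] pointing down, gripper open.
Joint ranges: [-169.43, 169.43], [-51.17, 129.36], [1.28, 143.12], [-76.62, 256.62], [0, 156.53], [-152.29, 152.29]. Speed limits (degrees/s): [136.94, 136.94, 159.86, 180, 180, 180].

### API

Orientations are given as [roll, pitch, yaw] about the fixed x, y, z axes, in that order (R = Rz(yaw) Ry(pitch) Rx(roll)).
In Python, from bench import sense, snapshot, camera_params, hand_in, masks_of, pinpoint gives the robot as it stands.
- The arm moves only by the tool step_arm, never from a script. Its argument "targets" is a list of rows, each an object with "angular": the turn, a rotation vector about the tool's x, y, z scaled (see below), a list of three; "dp": the shift along the tool's x, y, z scaled (see below), a list of three; "fingers": the closure, from 0 (fully open) to 1 (shut). A call has exactly 8 rows; each row is the pose to reach, as a shift and turn from the pose commanded when the call began, along the tool's axes at that moment, turning the shorter way round; what a row does not reach only later rows make up. The controller multiplies each number of a shift by 0.2 m and each number of a turn by 180 degrees. A row lasts 1/8 s, in which the tool goes at most 62.5 mm and 10.7 degrees, less where a joint would pass 70% of its speed; a pose out of reach is approached as far as the arm can. A call with a number of a shift or a turn outside -1 to 1 is refused whole. A call with a gripper value outside its range is refused whole. The fingers move at their own pace and stop on an object; "newtons" is the grip in N (left out, the last holds). Time passes only in rows, so rows that repeat a pose let the fingers close, or fill a call up. It gives the time, the measured TCP pose, the force, the opening and the grip force at its end, in the units of the state.
- sense(): the state, without advancing time (a new reading comes with each control period).
- snapshot(name): name is "side" or "top"; returns the picture (420x560x3 uint8, blue, green, red); there is no depth.
- camera_params(name): a dict with "vfov" (degrees; the focal length in pixels is half the picture's height over the tangent of half this angle, whatever the lens; pixels are square), "cx", "cy" (the principal point, pixels), "R" (3x3) and "t" (3): a world point X has camera coordinates R X + t. Camera axes: x right, y down, z forward; pixel columns grow to the right and rows downward; lengths in mm; the calibration is good to about 2 mm. A picture is of the moment at which its call begins. camera_params takes no time and is no camera call.
- hand_in(): hands the job in; it is judged then, once.
Trained networks look in the newest picture that a camera, given by its name, has taken for a name from the list of things; names that differ only in an ending like _2 or _b are one class to them, and where a whole thing is asked for, a point or a joint stands for the part that bears it (a point fixed in the world has none). Each returns a list of dicts, best first, with "conf" (0 to 1); they miss things now and then, are a little off and sometimes report something else, mostly with a low value. They report only what shows in the picture. A call takes as long as a camera call. They do not tell look-alikes from the thing itself.
- masks_of(camera, label): "pixels" (420x560 bool, what is visible of it) and "at" ([column, row] in pixels, amid what is visible of it).
- pinpoint(camera, label): "at" ([column, row] in pixels: a listed point, or the origin of a listed thing).
The state is a dict: "time": time; "joint_pos": joint angles; "qd": joint speeds; "joint_efforts": joint torques, N m; "tool_pos": TCP position; "tcp_rot": TCP orientation; "ft_force": force on the tool from outside, world axes, zero at the start; "wrist_torque": the same for the moment, N m; "finger_gap": finger opening in mm; "grip_force": force on a finger pad.
Only numpy, scipy, OpenCV 4.12 (cv2) and the standard library are available. Lean on these libraries where they do the work, as an engineer would, in place of code of your own. Each camera call takes 0.05 s, during which the arm holds its last target. There are 200 camera calls.

### The job

The four paint jars stand in a row on the coloured coasters of the wooden board; the next painter sits on the opposite side of the table, so move them into the four round cutouts of the black foam tray in the reverse order: seen from the robot, the jar at the left end of the board goes to the right end of the tray, and so on, until the one from the right end stands at the left end. Stand each jar upright and fully down in its own cutout, never tip one over, and let go of them all.

Things in the scene. Friction and masses are not known exactly. Their poses are not given: they have to be found in the camera images.
- jar_red: Closed round paint jar with a red screw lid and red body with a white paper band: straight cylinder 46 mm in diameter (lid 47), 70 mm tall, about 0.1 kg, rigid; loose, starting upright in the middle of the red coaster. Origin at the centre of its underside, z up; it is round, so its yaw means nothing.
- jar_yellow: Closed round paint jar with a yellow screw lid and yellow body with a white paper band: straight cylinder 46 mm in diameter (lid 47), 70 mm tall, about 0.1 kg, rigid; loose, starting upright in the middle of the yellow coaster. Origin at the centre of its underside, z up; it is round, so its yaw means nothing.
- jar_blue: Closed round paint jar with a blue screw lid and blue body with a white paper band: straight cylinder 46 mm in diameter (lid 47), 70 mm tall, about 0.1 kg, rigid; loose, starting upright in the middle of the blue coaster. Origin at the centre of its underside, z up; it is round, so its yaw means nothing.
- jar_green: Closed round paint jar with a green screw lid and green body with a white paper band: straight cylinder 46 mm in diameter (lid 47), 70 mm tall, about 0.1 kg, rigid; loose, starting upright in the middle of the green coaster. Origin at the centre of its underside, z up; it is round, so its yaw means nothing.
- coaster_red: Flat red disc 68 mm in diameter, 5 mm thick, fixed on the board, which marks where the red jar stood in the row. Origin at the centre of its underside (its top is 5 mm above it); x and y axes parallel to the board's.
- coaster_yellow: Flat yellow disc 68 mm in diameter, 5 mm thick, fixed on the board, which marks where the yellow jar stood in the row. Origin at the centre of its underside (its top is 5 mm above it); x and y axes parallel to the board's.
- coaster_blue: Flat blue disc 68 mm in diameter, 5 mm thick, fixed on the board, which marks where the blue jar stood in the row. Origin at the centre of its underside (its top is 5 mm above it); x and y axes parallel to the board's.
- coaster_green: Flat green disc 68 mm in diameter, 5 mm thick, fixed on the board, which marks where the green jar stood in the row. Origin at the centre of its underside (its top is 5 mm above it); x and y axes parallel to the board's.
- board: Fixed brown wooden board, 100 (x) by 400 mm (y), 12 mm thick, with 12 mm high end strips; a 5 mm lip and a fine brush along its robot-side edge. The coasters lie on it in a row along y, 80 mm apart, at y = 120, 40, -40, -120 and x = 7 mm, colours in any order. Origin at the centre of its underside; +y is the left end seen from the robot (turned only a few degrees).
- tray: Fixed black foam insert, blue surround, 91 (x) by 406 (y) by 26 mm high. Four round cutouts with grey floors along y: 63 mm wide, 20 mm deep (floors 6 mm above the table), centres at x = 0, y = 120, 40, -40, -120 mm. White eraser on its left end. Origin at the centre of its underside; +y is the left end seen from the robot (turned a few degrees). Nearer than the board or beyond it.
There are look-alikes about, which are no part of the job. Of the things like the jar_blue, leave any that is pink; of the rest the larger one is meant. Several things have the shape of the jar_red; the one meant has the colours described above.

How it is judged:
By the outcome, as a careful person would: the job done as asked, in the order asked, and still so for the second after the job is handed in, with the robot touching nothing.
It also fails if it takes over 88 s, if anything falls off the work surface, if the arm or the gripper's body presses on something with over 40 N, if the wrist force passes 120 N, or if a joint passes its speed limit or range.

## Working session

There is one attempt and no reset: what is moved stays moved. The work goes in short steps, Python scripts to look and compute and a tool call to move; the robot and the scene stay as the last step left them, time stands still between calls to the robot, and variables do not carry over. Pictures are saved under pics/ and viewed, at most 14 in all, crops included, and the job is handed in when it is done.

Besides the shell and the picture viewer there is one more tool, called after "Emit:" as name(argument=value, ...) on one line, values as JSON. step_arm: Moves the arm, as the interface text tells. Its arguments: {"type":"object","properties":{"targets":{"type":"array","items":{"type":"object","properties":{"angular":{"type":"array","items":{"type":"number","minimum":-1,"maximum":1}},"dp":{"type":"array","items":{"type":"number","minimum":-1,"maximum":1}},"fingers":{"type":"number"}}}},"newtons":{"type":"number"}},"required":["targets"]}

```bash
mkdir -p pics
cat > h.py <<'E'
import numpy as np, cv2
from bench import *
def ray(cam,u,v):
    p=camera_params(cam); f=210/np.tan(np.radians(p["vfov"]/2))
    R=np.array(p["R"]);t=np.array(p["t"])
    return -R.T@t, R.T@np.array([(u-p["cx"])/f,(v-p["cy"])/f,1])
def at_z(cam,uv,z):
    c,d=ray(cam,*uv); return (c+d*(z-c[2])/d[2])[:2].round(1)
def proj(cam,X):
    p=camera_params(cam); f=210/np.tan(np.radians(p["vfov"]/2))
    c=np.array(p["R"])@np.array(X,float)+np.array(p["t"]); return [round(float(c[0]/c[2]*f+p["cx"]),1),round(float(c[1]/c[2]*f+p["cy"]),1)]
E
python3 - <<'E'
from h import *
a=snapshot("top");b=snapshot("side")
cv2.imwrite("pics/a.png",cv2.resize(a,(800,600)));cv2.imwrite("pics/b.png",cv2.resize(b,(800,600)))
for n,z in [("jar_red",17),("jar_yellow",17),("jar_blue",17),("jar_green",17),("coaster_red",12),("coaster_yellow",12),("coaster_blue",12),("coaster_green",12),("board",0),("tray",0)]:
    for r in pinpoint("top",n)[:4]: print(n,round(r["conf"],2),np.round(r["at"]),at_z("top",r["at"],z))
p=camera_params("top");print(p)
s=sense();print(s["tool_pos"],s["tcp_rot"],s["finger_gap"],s["time"])
E
```

```text
jar_red 0.84 [311. 208.] [623.7 -85. ]
jar_red 0.83 [420. 213.] [ 659.7 -296.7]
jar_yellow 0.6 [268. 203.] [614.5   2.1]
jar_blue 0.95 [228. 191.] [622.3  84.4]
jar_blue 0.83 [249. 140.] [735.   68.6]
jar_blue 0.56 [210. 130.] [740.  153.5]
jar_green 0.9 [355. 213.] [ 632.2 -171.1]
coaster_red 0.81 [309. 208.] [623.6 -79.6]
coaster_yellow 0.57 [271. 202.] [618.6  -3.3]
coaster_blue 0.69 [227. 197.] [610.1  84.8]
coaster_green 0.6 [346. 214.] [ 627.2 -155. ]
board 0.56 [287. 209.] [614.5 -37.8]
tray 0.65 [271. 288.] [455.2 -41.2]
{'vfov': 54.989405887957105, 'cx': 287.99713427087215, 'cy': 207.00341391281552, 'R': array([[ 2.13700450e-01, -9.76899125e-01, -4.66322926e-04],
       [-9.56122599e-01, -2.09057533e-01, -2.05242596e-01],
       [ 2.00403824e-01,  4.43062970e-02, -9.78711019e-01]]), 't': array([-169.85523368,  583.25830704,  695.92352025])}
[141.31376578 583.13407424 231.33144878] [1.79997706e+02 1.54364370e-03 1.66375223e+02] 85.36304243392107 0.6
```

View pics/a.png

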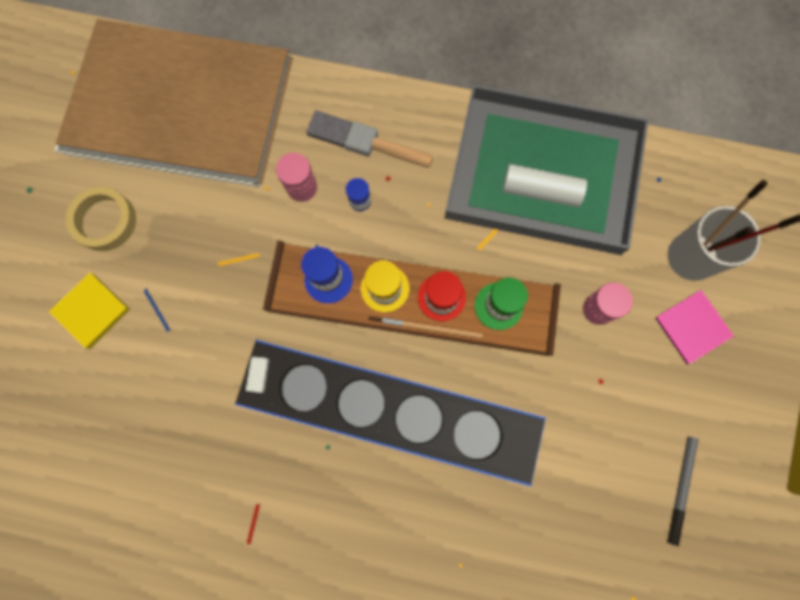

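View pics/b.png

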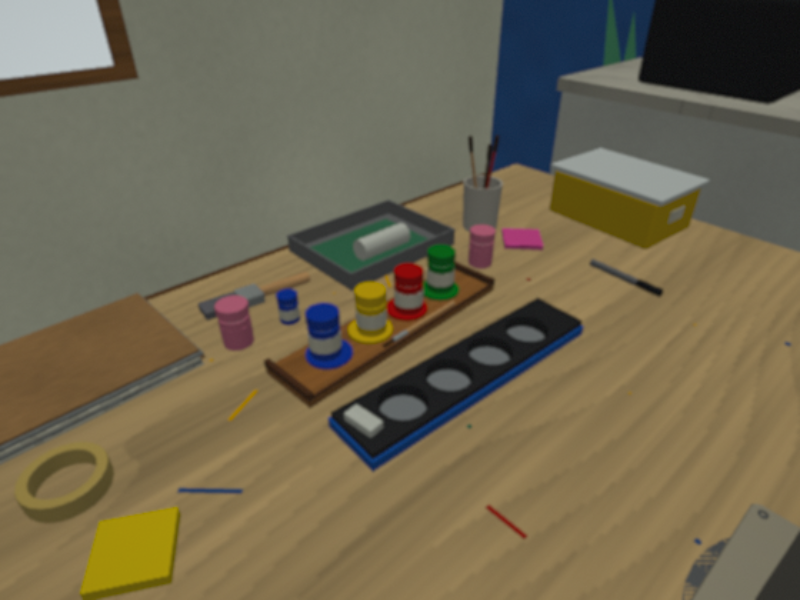

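The top picture (800x600) shows the board row, left to right: blue (322,270), yellow (384,285), red (443,293) and green (502,302). The tray is nearer the robot, with cutouts at (304,388), (361,403), (418,418) and (476,435). The possible mix-ups are the small blue jar (358,193) and the pink jars (297,175) and (608,303). I choose the four jars standing on the coasters: the larger blue one, the one with a red lid and body, and the yellow and green ones.

```bash
cat > m.py <<'E'
from h import *
from scipy.optimize import minimize
TH=np.linspace(0,2*np.pi,72)
def circ(x,y,z,r): return np.c_[x+r*np.cos(TH),y+r*np.sin(TH),z+0*TH]
def poly(cam,P,S=4):
    return np.array([proj(cam,q) for q in P])
def fill(cam,groups,hull=True):
    m=np.zeros((420,560),np.uint8)
    for g in groups:
        q=np.vstack([poly(cam,c) for c in g]).astype(np.float32)
        h=cv2.convexHull(q)
        cv2.fillPoly(m,[np.round(h*16).astype(np.int32)],255,shift=4)
    return cv2.GaussianBlur(m,(0,0),1.5)/255.
def frame(p,k,x0):
    a=np.radians(p[2]); y=k
    return p[0]+x0*np.cos(a)-y*np.sin(a), p[1]+x0*np.sin(a)+y*np.cos(a)
def tray_model(cam,p):
    t=0
    for k in (120,40,-40,-120):
        x,y=frame(p,k,0); t=t+fill(cam,[[circ(x,y,6,31.5)]])*fill(cam,[[circ(x,y,26,31.5)]])
    return t
def board_model(cam,p):
    t=0
    for k in (120,40,-40,-120):
        x,y=frame(p,k,7); t=np.maximum(t,fill(cam,[[circ(x,y,12,34),circ(x,y,17,34)],[circ(x,y,17,23),circ(x,y,87,23.5)]]))
    return t
E
python3 - <<'E'
from m import *
for cam in ("top","side"):
    im=snapshot(cam); hsv=cv2.cvtColor(im,cv2.COLOR_BGR2HSV)
    for nm,model,p0 in (("tray",tray_model,(460,-35,-3)),("board",board_model,(615,-38,-5))):
        g=model(cam,p0); roi=cv2.dilate((g>.3).astype(np.uint8),np.ones((25,25)))
        if nm=="tray": obs=((hsv[...,1]<40)&(hsv[...,2]>100)).astype(np.uint8)
        else:
            sat=((hsv[...,1]>190)&(hsv[...,2]>90))|((hsv[...,1]<60)&(hsv[...,2]>100)) ; h=hsv[...,0]
            obs=(sat&((h<4)|(h>170)|(h>21))).astype(np.uint8)
            obs=cv2.morphologyEx(obs,cv2.MORPH_CLOSE,np.ones((5,5)))
        obs=obs*roi
        n,l,st,_=cv2.connectedComponentsWithStats(obs)
        for i in range(1,n):
            if st[i,4]<150: obs[l==i]=0
        o=cv2.GaussianBlur(obs*255,(0,0),1.5)/255.
        r=minimize(lambda p:((model(cam,p)-o)**2).sum(),p0,method="Nelder-Mead",options=dict(initial_simplex=np.array(p0)+np.array([[0,0,0],[15,0,0],[0,15,0],[0,0,5]]),maxiter=90))
        print(cam,nm,r.x.round(2),round(r.fun),round(o.sum()),n)
        v=im.copy(); 
        for mm,c in ((o,(255,255,255)),(model(cam,r.x),(0,0,0))):
            cs,_=cv2.findContours((mm>.5).astype(np.uint8),cv2.RETR_EXTERNAL,cv2.CHAIN_APPROX_NONE); cv2.drawContours(v,cs,-1,c,1)
        if cam=="top":
            print([np.round(frame(r.x,k,0 if nm=="tray" else 7),1).tolist() for k in (120,40,-40,-120)])
            cv2.imwrite(f"pics/{nm}.png",cv2.resize(v[150:350,150:400],(750,600)))
E
python3 -c "
import cv2,numpy as np
a=cv2.imread('pics/tray.png');b=cv2.imread('pics/board.png')
cv2.imwrite('pics/fit.png',cv2.resize(np.vstack([b[50:300],a[200:550]]),(750,600)))"
```

```text
Traceback (most recent call last):
  File "m.py", line 20, in tray_model
    x,y=frame(p,k,0); t=t+fill(cam,[[circ(x,y,6,31.5)]])*fill(cam,[[circ(x,y,26,31.5)]])
                                                         ~~~~^^^^^^^^^^^^^^^^^^^^^^^^^^^
  File "m.py", line 10, in fill
    q=np.vstack([poly(cam,c) for c in g]).astype(np.float32)
                 ~~~~^^^^^^^
  File "m.py", line 6, in poly
    return np.array([proj(cam,q) for q in P])
                     ~~~~^^^^^^^
  File "h.py", line 10, in proj
    p=camera_params(cam); f=210/np.tan(np.radians(p["vfov"]/2))
ValueError: time passes only in moves, steps and waits
[ WARN:0@0.007] global loadsave.cpp:275 findDecoder imread_('pics/tray.png'): can't open/read file: check file path/integrity
[ WARN:0@0.007] global loadsave.cpp:275 findDecoder imread_('pics/board.png'): can't open/read file: check file path/integrity
Traceback (most recent call last):
TypeError: 'NoneType' object is not subscriptable
```

Too many `camera_params` calls; I'll cache them.

```bash
python3 - <<'E'
s=open('h.py').read()
s=s.replace("from bench import *","from bench import *\nfrom functools import lru_cache\n@lru_cache\ndef cp(c): return camera_params(c)").replace("p=camera_params(cam)","p=cp(cam)")
open('h.py','w').write(s)
m=open('m.py').read()
m=m.replace("    return np.array([proj(cam,q) for q in P])","""    p=cp(cam); f=210/np.tan(np.radians(p["vfov"]/2)); c=P@np.array(p["R"]).T+np.array(p["t"])
    return c[:,:2]/c[:,2:]*f+[p["cx"],p["cy"]]""")
open('m.py','w').write(m)
E
cat > fit.py <<'E'
from m import *
for cam in ("top","side"):
    im=snapshot(cam); hsv=cv2.cvtColor(im,cv2.COLOR_BGR2HSV)
    for nm,model,p0 in (("tray",tray_model,(460,-35,-3)),("board",board_model,(615,-38,-5))):
        g=model(cam,p0); roi=cv2.dilate((g>.3).astype(np.uint8),np.ones((25,25)))
        if nm=="tray": obs=((hsv[...,1]<40)&(hsv[...,2]>100)).astype(np.uint8)
        else:
            sat=((hsv[...,1]>190)&(hsv[...,2]>90))|((hsv[...,1]<60)&(hsv[...,2]>100)) ; h=hsv[...,0]
            obs=(sat&((h<4)|(h>170)|(h>21))).astype(np.uint8)
            obs=cv2.morphologyEx(obs,cv2.MORPH_CLOSE,np.ones((5,5)))
        obs=obs*roi
        n,l,st,_=cv2.connectedComponentsWithStats(obs)
        for i in range(1,n):
            if st[i,4]<150: obs[l==i]=0
        o=cv2.GaussianBlur(obs*255,(0,0),1.5)/255.
        r=minimize(lambda p:((model(cam,p)-o)**2).sum(),p0,method="Nelder-Mead",options=dict(initial_simplex=np.array(p0)+np.array([[0,0,0],[15,0,0],[0,15,0],[0,0,5]]),maxiter=90))
        print(cam,nm,r.x.round(2),round(r.fun),round(o.sum()),n)
        v=im.copy()
        for mm,c in ((o,(255,255,255)),(model(cam,r.x),(255,0,255))):
            cs,_=cv2.findContours((mm>.5).astype(np.uint8),cv2.RETR_EXTERNAL,cv2.CHAIN_APPROX_NONE); cv2.drawContours(v,cs,-1,c,1)
        if cam=="top":
            print([np.round(frame(r.x,k,0 if nm=="tray" else 7),1).tolist() for k in (120,40,-40,-120)])
        cv2.imwrite(f"pics/{cam}{nm}.png",v)
a=cv2.imread('pics/toptray.png');b=cv2.imread('pics/topboard.png')
cv2.imwrite('pics/fit.png',cv2.resize(np.vstack([b[160:250,160:410],a[240:335,160:410]]),(795,588)))
E
python3 fit.py
```

```text
top tray [456.   -43.78  -2.46] 11 3286 56
[[461.1, 76.1], [457.7, -3.8], [454.3, -83.7], [450.9, -163.7]]
top board [612.21 -40.16   1.68] 2135 1698 9
[[615.7, 80.0], [618.0, 0.0], [620.4, -79.9], [622.7, -159.9]]
side tray [454.24 -45.96  -2.57] 485 944 6
side board [614.4  -41.22   4.27] 1571 2145 15
```

View pics/fit.png

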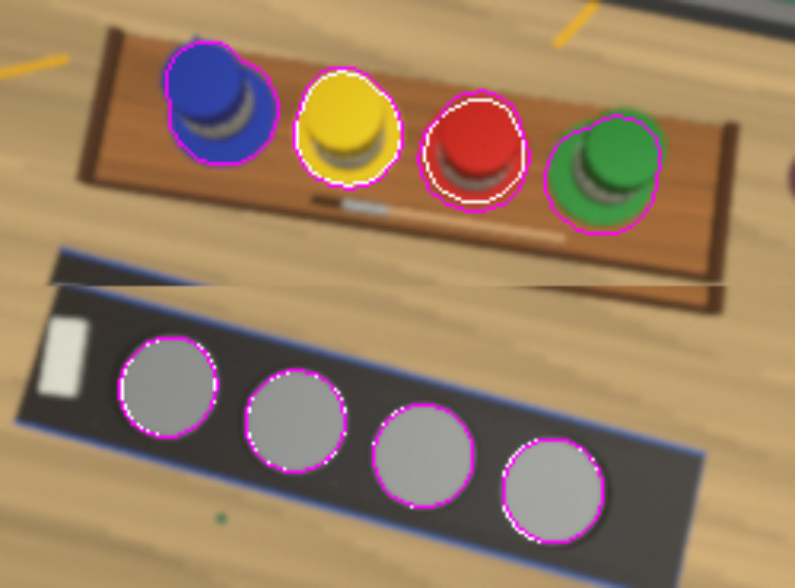

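The tray fit is right on the four cutouts. The board fit is off because blue and green were missed by the threshold, so I'll refit it.

```bash
sed -i 's/sat=.*$/h=hsv[...,0]; sat=(hsv[...,1]>110)\&(hsv[...,2]>40)/; s/obs=(sat&.*/obs=(sat\&((h<5)\&(hsv[...,1]>190)|(h>172)|((h>22)\&(hsv[...,1]>140)))).astype(np.uint8)/; s/np.ones((5,5)))$/np.ones((9,9)))/' fit.py
sed -i 's/(("tray",tray_model,(460,-35,-3)),/(/; s/,("board",board_model,(615,-38,-5))):/("board",board_model,(612,-40,1.7)),):/; s/(("board",board_model,(615,-38,-5))):/(("board",board_model,(612,-40,1.7)),):/; s/^a=cv2.*/b=cv2.imread("pics\/topboard.png");a=cv2.imread("pics\/sideboard.png")/; s/fit.png/fit2.png/; s/a\[240:335,160:410\]/a[165:290,160:410]/' fit.py
python3 fit.py
```

```text
top board [614.16 -40.37   3.54] 228 3914 2
[[613.7, 79.8], [618.7, -0.0], [623.6, -79.9], [628.6, -159.7]]
side board [614.18 -43.41   3.89] 850 3057 6
```

View pics/fit2.png

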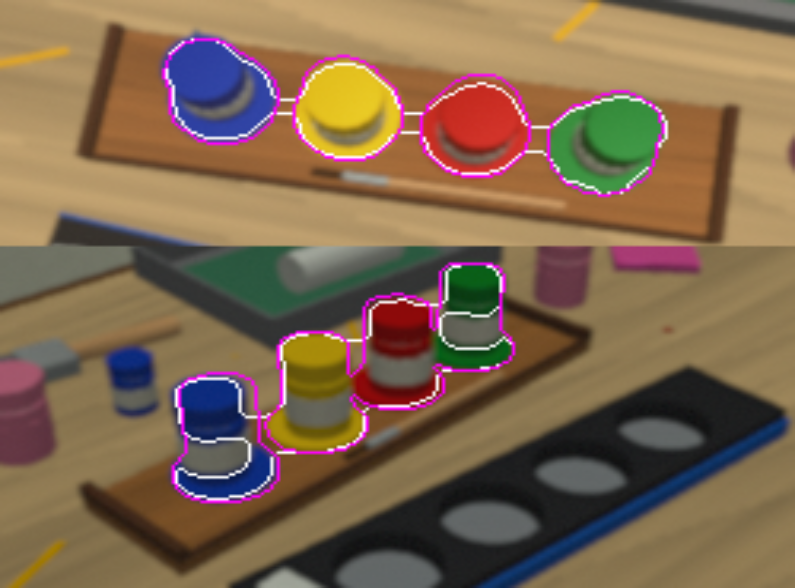

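The top fit matches all four jars; the side view agrees to about 3 mm. The jars are at blue (614,80), yellow (619,0), red (624,-80) and green (629,-160). The cutouts, left to right, are at (461,76), (458,-4), (454,-84) and (451,-164). I'll use yaw 90, so the fingers close along x, and start by moving towards blue.

Emit:
step_arm(targets=[{"dp":[-0.97,-0.63,0],"angular":[0,0,0.4243],"fingers":0},{"dp":[-0.97,-0.63,0],"angular":[0,0,0.4243],"fingers":0},{"dp":[-0.97,-0.63,0],"angular":[0,0,0.4243],"fingers":0},{"dp":[-0.97,-0.63,0],"angular":[0,0,0.4243],"fingers":0},{"dp":[-0.97,-0.63,0],"angular":[0,0,0.4243],"fingers":0},{"dp":[-0.97,-0.63,0],"angular":[0,0,0.4243],"fingers":0},{"dp":[-0.97,-0.63,0],"angular":[0,0,0.4243],"fingers":0},{"dp":[-0.97,-0.63,0],"angular":[0,0,0.4243],"fingers":0}], newtons=30)

```text
time: 1.85
tool_pos: [300.2, 414.9, 231.4]
tcp_rot: [180.0, -0.0, 90.0]
ft_force: [0.0, 0.0, 0.1]
finger_gap: 85.6
grip_force: 0.0
```

Emit:
step_arm(targets=[{"dp":[-0.9,0.8,0],"fingers":0},{"dp":[-0.9,0.8,0],"fingers":0},{"dp":[-0.9,0.8,0],"fingers":0},{"dp":[-0.9,0.8,0],"fingers":0},{"dp":[-0.9,0.8,0],"fingers":0},{"dp":[-0.9,0.8,0],"fingers":0},{"dp":[-0.9,0.8,0],"fingers":0},{"dp":[-0.9,0.8,0],"fingers":0}])

```text
validation failed for argument at $.ta...
```

Emit:
step_arm(targets=[{"dp":[-0.775,0.769,0.3],"fingers":0},{"dp":[-0.775,0.769,0.3],"fingers":0},{"dp":[-0.775,0.769,0.3],"fingers":0},{"dp":[-0.775,0.769,0.3],"fingers":0},{"dp":[-0.775,0.769,0.3],"fingers":0},{"dp":[-0.775,0.769,0.3],"fingers":0},{"dp":[-0.775,0.769,0.3],"fingers":0},{"dp":[-0.775,0.769,0.3],"fingers":0}])

```text
validation failed for argument at $.ta...
```

Run:
```python
from h import *
a=snapshot("top");b=snapshot("side")
cv2.imwrite("pics/c.png",np.vstack([cv2.resize(a[120:300,170:410],(640,300)),cv2.resize(b[150:300,150:390],(640,300))]))
s=sense();print(s["tool_pos"],s["joint_pos"])
```

```text
[300.16035029 415.01542499 231.35266912] [ 4.83873502e+01 -6.23795115e+00  9.90694337e+01 -1.13257234e-03
  8.71614566e+01  4.81827433e+01]
```

View pics/c.png

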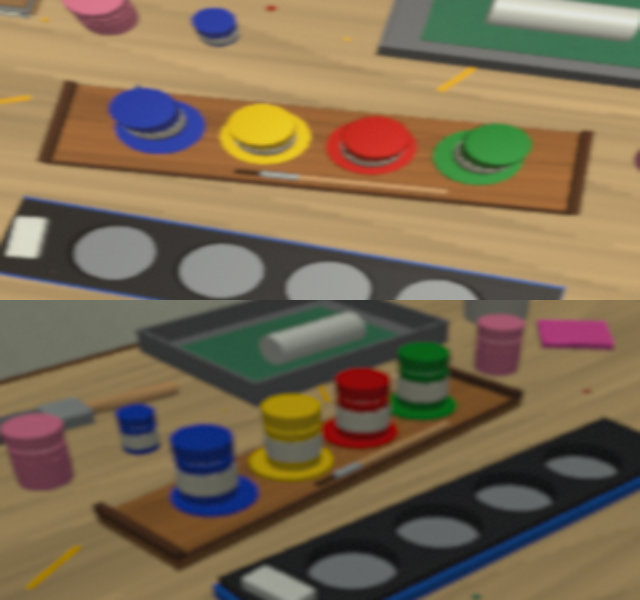

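All four jars stand on their coasters, but blue sits left of its coaster's centre in the side view, around (203,470) in the crop. Rows need "angular". I'll take one per-jar check from the network masks in both views.

```bash
cat > jars.py <<'E'
from m import *
from scipy.optimize import least_squares
import sys
def jar(c,guess,zb=17,cams=("top","side")):
    obs={}
    for cam in cams:
        g0=poly(cam,np.array([[*guess,zb+35.]]))[0]
        ms=[m for m in masks_of(cam,c) if np.hypot(*(np.array(m["at"])-g0))<25]
        if ms:
            x=np.nonzero(ms[0]["pixels"]); obs[cam]=np.array([x[1].mean(),x[0].mean(),len(x[0])])
    def pred(cam,p):
        m=fill(cam,[[circ(p[0],p[1],zb,23),circ(p[0],p[1],zb+70,23.5)]]); yy,xx=np.mgrid[:420,:560]
        return np.array([(m*xx).sum()/m.sum(),(m*yy).sum()/m.sum(),m.sum()])
    res={}
    for cs in [[c] for c in obs]+[list(obs)]:
        r=least_squares(lambda p:np.concatenate([(pred(k,p)-obs[k])[:2] for k in cs]),guess,diff_step=5e-3)
        res["+".join(cs)]=(r.x.round(1).tolist(),round(r.cost,2),[round(obs[k][2]/pred(k,r.x)[2],2) for k in cs])
    return res
if __name__=="__main__":
    for cam in("top","side"): snapshot(cam)
    for c,g in (("blue",(614,80)),("yellow",(619,0)),("red",(624,-80)),("green",(629,-160))): print(c,jar("jar_"+c,g))
E
python3 jars.py
```

```text
blue {'top': ([616.7, 84.8], np.float64(0.0), [np.float64(0.9)]), 'side': ([616.4, 83.0], np.float64(0.0), [np.float64(0.92)]), 'top+side': ([616.5, 83.8], np.float64(0.27), [np.float64(0.91), np.float64(0.96)])}
yellow {'top': ([615.2, 0.0], np.float64(0.01), [np.float64(0.92)]), 'side': ([616.6, 0.0], np.float64(0.11), [np.float64(0.87)]), 'top+side': ([615.8, 0.0], np.float64(0.17), [np.float64(0.93), np.float64(0.87)])}
red {'top': ([618.4, -79.3], np.float64(0.0), [np.float64(0.91)]), 'side': ([619.5, -80.6], np.float64(0.0), [np.float64(0.86)]), 'top+side': ([618.6, -79.5], np.float64(0.04), [np.float64(0.91), np.float64(0.86)])}
green {'top': ([628.0, -161.8], np.float64(0.0), [np.float64(0.95)]), 'side': ([626.9, -161.7], np.float64(0.01), [np.float64(0.84)]), 'top+side': ([627.7, -161.8], np.float64(0.03), [np.float64(0.94), np.float64(0.85)])}jars.py:13: RuntimeWarning: invalid value encountered in scalar divide
  return np.array([(m*xx).sum()/m.sum(),(m*yy).sum()/m.sum(),m.sum()])
```

Emit:
step_arm(targets=[{"dp":[-0.9,0.8,0],"angular":[0,0,0],"fingers":0},{"dp":[-0.9,0.8,0],"angular":[0,0,0],"fingers":0},{"dp":[-0.9,0.8,0],"angular":[0,0,0],"fingers":0},{"dp":[-0.9,0.8,0],"angular":[0,0,0],"fingers":0},{"dp":[-0.9,0.8,0],"angular":[0,0,0],"fingers":0},{"dp":[-0.9,0.8,0],"angular":[0,0,0],"fingers":0},{"dp":[-0.9,0.8,0],"angular":[0,0,0],"fingers":0},{"dp":[-0.9,0.8,0],"angular":[0,0,0],"fingers":0}])

```text
time: 3.45
tool_pos: [459.5, 236.0, 231.3]
tcp_rot: [-180.0, -0.0, 90.1]
ft_force: [0.0, -0.8, 0.3]
finger_gap: 85.1
grip_force: 0.0
```

Emit:
step_arm(targets=[{"dp":[-0.76,0.783,0.45],"angular":[0,0,0],"fingers":0},{"dp":[-0.76,0.783,0.45],"angular":[0,0,0],"fingers":0},{"dp":[-0.76,0.783,0.45],"angular":[0,0,0],"fingers":0},{"dp":[-0.76,0.783,0.45],"angular":[0,0,0],"fingers":0},{"dp":[-0.76,0.783,0.45],"angular":[0,0,0],"fingers":0},{"dp":[-0.76,0.783,0.45],"angular":[0,0,0],"fingers":0},{"dp":[-0.76,0.783,0.6],"angular":[0,0,0],"fingers":0},{"dp":[-0.76,0.783,0.6],"angular":[0,0,0],"fingers":0}])

```text
time: 4.45
tool_pos: [614.5, 84.4, 109.7]
tcp_rot: [-179.8, -0.0, 90.1]
ft_force: [-0.5, 0.5, 0.1]
finger_gap: 85.4
grip_force: 0.0
```

Run:
```python
from h import *
a=snapshot("top");b=snapshot("side")
cv2.imwrite("pics/d.png",np.vstack([cv2.resize(a[120:300,170:410],(640,300)),cv2.resize(b[150:300,150:390],(640,300))]))
print(sense()["tool_pos"])
```

```text
[616.55440519  84.08516245 112.39293866]
```

View pics/d.png

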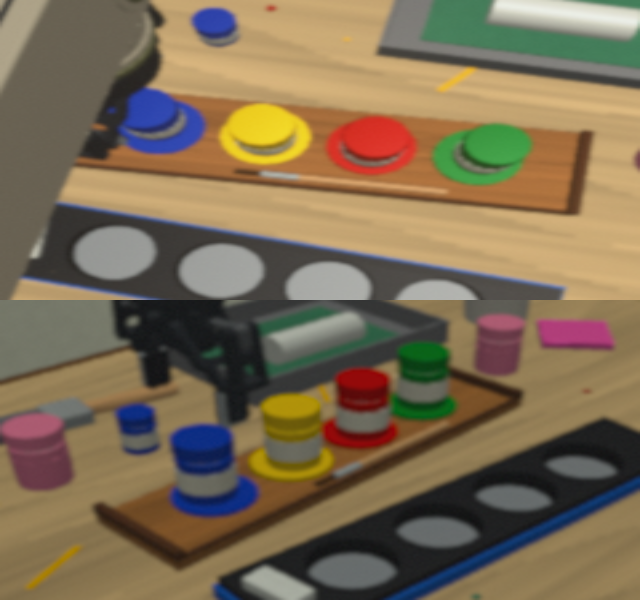

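The gripper hovers above the blue jar, with the fingers either side of it at (155,370) and (235,400) in the side crop and the jar at (203,440). Now descend and grip.

Emit:
step_arm(targets=[{"dp":[0,0,0.2],"angular":[0,0,0],"fingers":0},{"dp":[0,0,0.345],"angular":[0,0,0],"fingers":0},{"dp":[0,0,0.345],"angular":[0,0,0],"fingers":0},{"dp":[0,0,0.345],"angular":[0,0,0],"fingers":0.3},{"dp":[0,0,0.345],"angular":[0,0,0],"fingers":1},{"dp":[0,0,0.345],"angular":[0,0,0],"fingers":1},{"dp":[0,0,0.345],"angular":[0,0,0],"fingers":1},{"dp":[0,0,0.345],"angular":[0,0,0],"fingers":1}])

```text
time: 5.55
tool_pos: [618.4, 83.2, 44.8]
tcp_rot: [179.8, -0.0, 90.0]
ft_force: [-0.2, 0.1, 5.7]
finger_gap: 45.3
grip_force: 30.6
```

Emit:
step_arm(targets=[{"dp":[0,0,-0.25],"angular":[0,0,0],"fingers":1},{"dp":[0,0,-0.5],"angular":[0,0,0],"fingers":1},{"dp":[-0.1,-0.2,-0.5],"angular":[0,0,0],"fingers":1},{"dp":[-0.3,-0.4,-0.5],"angular":[0,0,0],"fingers":1},{"dp":[-0.5,-0.6,-0.5],"angular":[0,0,0],"fingers":1},{"dp":[-0.7,-0.8,-0.5],"angular":[0,0,0],"fingers":1},{"dp":[-0.9,-0.83,-0.5],"angular":[0,0,0],"fingers":1},{"dp":[-0.94,-0.83,-0.5],"angular":[0,0,0],"fingers":1}])

```text
time: 6.55
tool_pos: [450.7, -107.2, 143.6]
tcp_rot: [179.9, 0.1, 89.8]
ft_force: [-0.2, 0.6, -0.4]
finger_gap: 44.9
grip_force: 31.4
```

Emit:
step_arm(targets=[{"dp":[-0.2,0,0],"angular":[0,0,0],"fingers":1},{"dp":[-0.3,0,0],"angular":[0,0,0],"fingers":1},{"dp":[-0.3,0,0],"angular":[0,0,0],"fingers":1},{"dp":[-0.3,0,0],"angular":[0,0,0],"fingers":1},{"dp":[-0.3,0,0.1],"angular":[0,0,0],"fingers":1},{"dp":[-0.3,0,0.25],"angular":[0,0,0],"fingers":1},{"dp":[-0.3,0,0.25],"angular":[0,0,0],"fingers":1},{"dp":[-0.3,0,0.25],"angular":[0,0,0],"fingers":1}])

```text
time: 7.55
tool_pos: [451.3, -164.6, 93.3]
tcp_rot: [180.0, 0.0, 90.1]
ft_force: [0.5, -0.3, -0.4]
finger_gap: 45.3
grip_force: 31.4
```

Run:
```python
from h import *
a=snapshot("top");b=snapshot("side")
cv2.imwrite("pics/e.png",np.vstack([cv2.resize(a[150:330,170:410],(640,300)),cv2.resize(b[150:330,200:440],(640,300))]))
s=sense();print(s["tool_pos"],s["finger_gap"],s["grip_force"])
```

```text
[ 451.87440613 -165.18873574   93.91807573] 45.05181587352366 31.3943213224411
```

View pics/e.png

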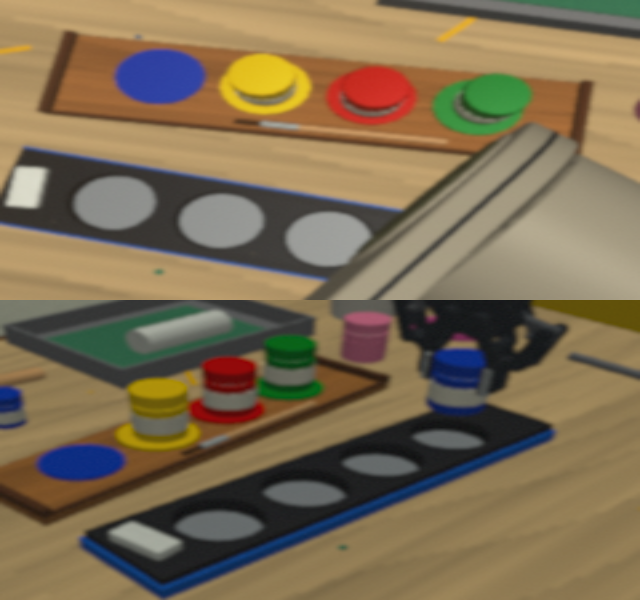

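The blue jar is held upright above the right-hand cutout, at (460,380) in the side crop. Lower, release and rise.

Emit:
step_arm(targets=[{"dp":[0,0,0.15],"angular":[0,0,0],"fingers":1},{"dp":[0,0,0.27],"angular":[0,0,0],"fingers":1},{"dp":[0,0,0.3],"angular":[0,0,0],"fingers":1},{"dp":[0,0,0.302],"angular":[0,0,0],"fingers":1},{"dp":[0,0,0.302],"angular":[0,0,0],"fingers":0.6},{"dp":[0,0,0.302],"angular":[0,0,0],"fingers":0},{"dp":[0,0,0.302],"angular":[0,0,0],"fingers":0},{"dp":[0,0,0.302],"angular":[0,0,0],"fingers":0}])

```text
time: 8.65
tool_pos: [451.0, -165.1, 32.1]
tcp_rot: [180.0, 0.0, 90.0]
ft_force: [-0.3, 0.0, -0.6]
finger_gap: 85.4
grip_force: 0.0
```

Emit:
step_arm(targets=[{"dp":[0,0,-0.25],"angular":[0,0,0],"fingers":0},{"dp":[0,0,-0.5],"angular":[0,0,0],"fingers":0},{"dp":[0.2,0.2,-0.5],"angular":[0,0,0],"fingers":0},{"dp":[0.4,0.4,-0.5],"angular":[0,0,0],"fingers":0},{"dp":[0.6,0.6,-0.5],"angular":[0,0,0],"fingers":0},{"dp":[0.82,0.83,-0.5],"angular":[0,0,0],"fingers":0},{"dp":[0.82,0.83,-0.5],"angular":[0,0,0],"fingers":0},{"dp":[0.82,0.83,-0.5],"angular":[0,0,0],"fingers":0}])

```text
time: 9.65
tool_pos: [616.4, -0.9, 131.2]
tcp_rot: [-179.9, 0.0, 90.1]
ft_force: [0.3, 0.5, -0.0]
finger_gap: 85.2
grip_force: 0.0
```

Run:
```python
from h import *
a=snapshot("top");b=snapshot("side")
cv2.imwrite("pics/f.png",np.vstack([cv2.resize(a[150:330,170:410],(640,300)),cv2.resize(b[150:330,200:440],(640,300))]))
s=sense();print(s["tool_pos"])
```

```text
[616.18311959  -1.90390555 131.9104895 ]
```

View pics/f.png

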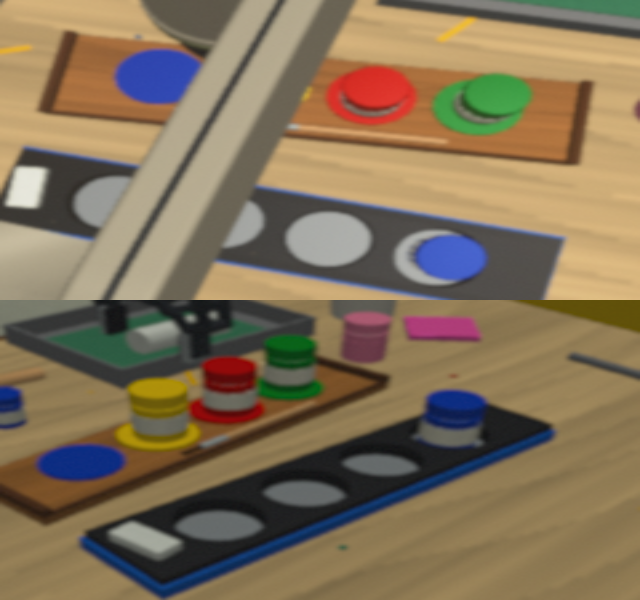

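The blue jar stands down in the right-hand cutout at (450,420) in the side crop. Grip yellow, lift it and carry it to (454,-84).

Emit:
step_arm(targets=[{"dp":[0,0,0.2],"angular":[0,0,0],"fingers":0},{"dp":[0,0,0.4],"angular":[0,0,0],"fingers":0},{"dp":[0,0,0.445],"angular":[0,0,0],"fingers":0},{"dp":[0,0,0.445],"angular":[0,0,0],"fingers":0.3},{"dp":[0,0,0.445],"angular":[0,0,0],"fingers":1},{"dp":[0,0,0.445],"angular":[0,0,0],"fingers":1},{"dp":[0,0,0.445],"angular":[0,0,0],"fingers":1},{"dp":[0,0,0.445],"angular":[0,0,0],"fingers":1}])

```text
time: 10.75
tool_pos: [618.5, -1.4, 45.5]
tcp_rot: [179.8, 0.0, 90.0]
ft_force: [-1.4, -0.6, 7.3]
finger_gap: 45.4
grip_force: 31.4
```

Emit:
step_arm(targets=[{"dp":[0,0,-0.25],"angular":[0,0,0],"fingers":1},{"dp":[0,0,-0.5],"angular":[0,0,0],"fingers":1},{"dp":[-0.1,-0.2,-0.5],"angular":[0,0,0],"fingers":1},{"dp":[-0.2,-0.4,-0.5],"angular":[0,0,0],"fingers":1},{"dp":[-0.3,-0.6,-0.5],"angular":[0,0,0],"fingers":1},{"dp":[-0.415,-0.81,-0.4],"angular":[0,0,0],"fingers":1},{"dp":[-0.415,-0.81,-0.25],"angular":[0,0,0],"fingers":1},{"dp":[-0.415,-0.81,-0.25],"angular":[0,0,0],"fingers":1}])

```text
time: 11.75
tool_pos: [453.1, -83.8, 91.7]
tcp_rot: [-179.8, -0.1, 90.0]
ft_force: [-0.0, -0.6, -1.6]
finger_gap: 45.4
grip_force: 31.7
```

Emit:
step_arm(targets=[{"dp":[0,0,0.15],"angular":[0,0,0],"fingers":1},{"dp":[0,0,0.27],"angular":[0,0,0],"fingers":1},{"dp":[0,0,0.3],"angular":[0,0,0],"fingers":1},{"dp":[0,0,0.303],"angular":[0,0,0],"fingers":1},{"dp":[0,0,0.303],"angular":[0,0,0],"fingers":0.6},{"dp":[0,0,0.303],"angular":[0,0,0],"fingers":0},{"dp":[0,0,0.303],"angular":[0,0,0],"fingers":0},{"dp":[0,0,0.303],"angular":[0,0,0],"fingers":0}])

```text
time: 12.75
tool_pos: [455.1, -84.1, 32.6]
tcp_rot: [180.0, 0.0, 90.0]
ft_force: [0.0, 0.9, 0.0]
finger_gap: 85.3
grip_force: 0.0
```

Emit:
step_arm(targets=[{"dp":[0,0,-0.25],"angular":[0,0,0],"fingers":0},{"dp":[0,0,-0.5],"angular":[0,0,0],"fingers":0},{"dp":[0,0.25,-0.5],"angular":[0,0,0],"fingers":0},{"dp":[0.02,0.5,-0.5],"angular":[0,0,0],"fingers":0},{"dp":[0.02,0.75,-0.5],"angular":[0,0,0],"fingers":0},{"dp":[0.02,0.835,-0.5],"angular":[0,0,0],"fingers":0},{"dp":[0.02,0.835,-0.5],"angular":[0,0,0],"fingers":0},{"dp":[0.02,0.835,-0.5],"angular":[0,0,0],"fingers":0}])

```text
time: 13.75
tool_pos: [621.0, -80.0, 131.9]
tcp_rot: [-179.9, -0.0, 90.0]
ft_force: [-0.3, -0.5, 0.0]
finger_gap: 85.3
grip_force: 0.0
```

Run:
```python
from h import *
a=snapshot("top");b=snapshot("side")
cv2.imwrite("pics/g.png",np.vstack([cv2.resize(a[150:330,170:410],(640,300)),cv2.resize(b[150:330,200:440],(640,300))]))
s=sense();print(s["tool_pos"])
```

```text
[620.95883083 -80.04291845 132.30827936]
```

View pics/g.png

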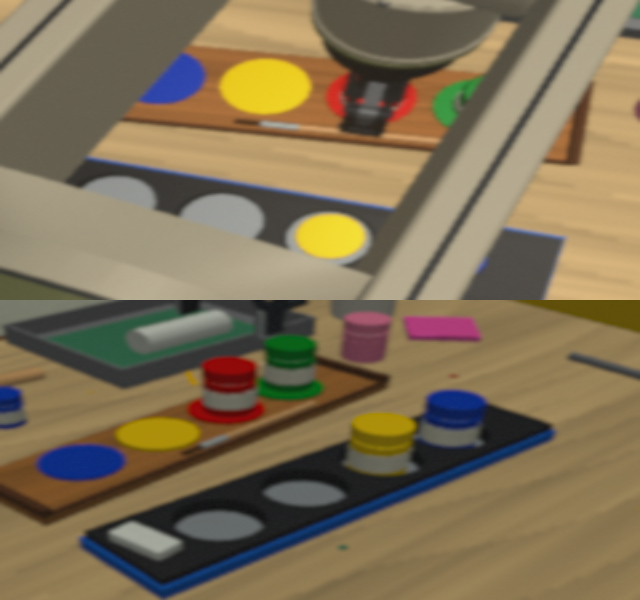

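Yellow stands in the third cutout, at (380,445) in the side crop, and the gripper is over red. Grip it and carry it to (458,-4).

Emit:
step_arm(targets=[{"dp":[0,0,0.2],"angular":[0,0,0],"fingers":0},{"dp":[0,0,0.4],"angular":[0,0,0],"fingers":0},{"dp":[0,0,0.445],"angular":[0,0,0],"fingers":0},{"dp":[0,0,0.445],"angular":[0,0,0],"fingers":0.3},{"dp":[0,0,0.445],"angular":[0,0,0],"fingers":1},{"dp":[0,0,0.445],"angular":[0,0,0],"fingers":1},{"dp":[0,0,0.445],"angular":[0,0,0],"fingers":1},{"dp":[0,0,0.445],"angular":[0,0,0],"fingers":1}])

```text
time: 14.85
tool_pos: [623.5, -80.4, 45.9]
tcp_rot: [179.8, 0.0, 90.0]
ft_force: [-1.2, -0.6, 6.8]
finger_gap: 45.1
grip_force: 31.3
```

Emit:
step_arm(targets=[{"dp":[0,0,-0.25],"angular":[0,0,0],"fingers":1},{"dp":[0,0,-0.5],"angular":[0,0,0],"fingers":1},{"dp":[0.1,-0.2,-0.5],"angular":[0,0,0],"fingers":1},{"dp":[0.2,-0.4,-0.5],"angular":[0,0,0],"fingers":1},{"dp":[0.3,-0.6,-0.5],"angular":[0,0,0],"fingers":1},{"dp":[0.38,-0.815,-0.4],"angular":[0,0,0],"fingers":1},{"dp":[0.38,-0.815,-0.25],"angular":[0,0,0],"fingers":1},{"dp":[0.38,-0.815,-0.25],"angular":[0,0,0],"fingers":1}])

```text
time: 15.85
tool_pos: [457.2, -3.7, 92.2]
tcp_rot: [-179.9, -0.0, 90.0]
ft_force: [-0.1, 0.5, 0.3]
finger_gap: 45.5
grip_force: 31.4
```

Lower and release red, then move over green at (629,-161).

Emit:
step_arm(targets=[{"dp":[0,0,0.15],"angular":[0,0,0],"fingers":1},{"dp":[0,0,0.27],"angular":[0,0,0],"fingers":1},{"dp":[0,0,0.3],"angular":[0,0,0],"fingers":1},{"dp":[0,0,0.303],"angular":[0,0,0],"fingers":1},{"dp":[0,0,0.303],"angular":[0,0,0],"fingers":0.6},{"dp":[0,0,0.303],"angular":[0,0,0],"fingers":0},{"dp":[0,0,0.303],"angular":[0,0,0],"fingers":0},{"dp":[0,0,0.303],"angular":[0,0,0],"fingers":0}])

```text
time: 16.85
tool_pos: [459.1, -4.1, 33.0]
tcp_rot: [180.0, 0.0, 90.0]
ft_force: [0.6, -0.1, 0.4]
finger_gap: 85.4
grip_force: 0.0
```

Emit:
step_arm(targets=[{"dp":[0,0,-0.25],"angular":[0,0,0],"fingers":0},{"dp":[0,0,-0.5],"angular":[0,0,0],"fingers":0},{"dp":[-0.2,0.2,-0.5],"angular":[0,0,0],"fingers":0},{"dp":[-0.4,0.4,-0.5],"angular":[0,0,0],"fingers":0},{"dp":[-0.6,0.6,-0.5],"angular":[0,0,0],"fingers":0},{"dp":[-0.785,0.85,-0.5],"angular":[0,0,0],"fingers":0},{"dp":[-0.785,0.85,-0.5],"angular":[0,0,0],"fingers":0},{"dp":[-0.785,0.85,-0.5],"angular":[0,0,0],"fingers":0}])

```text
time: 17.85
tool_pos: [628.3, -160.8, 131.7]
tcp_rot: [-179.9, -0.0, 90.0]
ft_force: [-0.1, 0.1, -0.8]
finger_gap: 85.5
grip_force: 0.0
```

Run:
```python
from h import *
a=snapshot("top");b=snapshot("side")
cv2.imwrite("pics/i.png",np.vstack([cv2.resize(a[150:330,170:410],(640,300)),cv2.resize(b[150:330,200:440],(640,300))]))
s=sense();print(s["tool_pos"])
```

```text
[ 628.28274217 -160.23596897  133.19926301]
```

View pics/i.png

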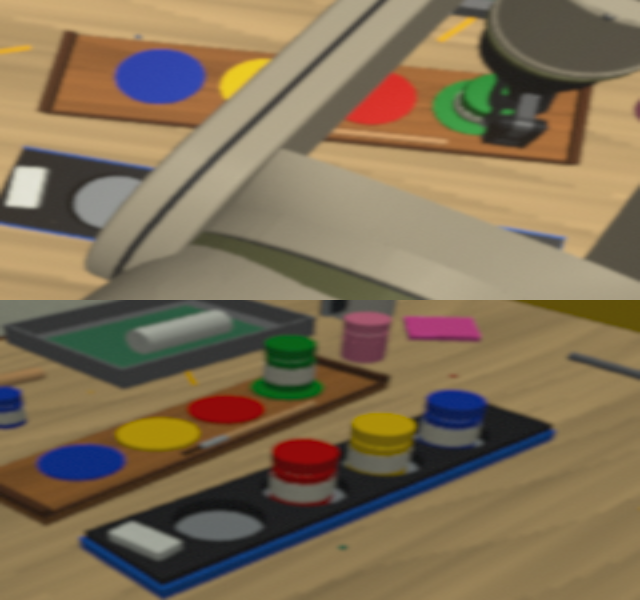

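Red stands in the second cutout, at (305,470) in the side crop, and the gripper is over green. Now green goes to (461,76).

Emit:
step_arm(targets=[{"dp":[0,0,0.2],"angular":[0,0,0],"fingers":0},{"dp":[0,0,0.4],"angular":[0,0,0],"fingers":0},{"dp":[0,0,0.445],"angular":[0,0,0],"fingers":0},{"dp":[0,0,0.445],"angular":[0,0,0],"fingers":0.3},{"dp":[0,0,0.445],"angular":[0,0,0],"fingers":1},{"dp":[0,0,0.445],"angular":[0,0,0],"fingers":1},{"dp":[0,0,0.445],"angular":[0,0,0],"fingers":1},{"dp":[0,0,0.445],"angular":[0,0,0],"fingers":1}])

```text
time: 18.95
tool_pos: [630.5, -161.5, 46.6]
tcp_rot: [179.8, 0.1, 90.0]
ft_force: [-1.3, 1.7, 6.9]
finger_gap: 45.5
grip_force: 31.4
```

Emit:
step_arm(targets=[{"dp":[0,0,-0.25],"angular":[0,0,0],"fingers":1},{"dp":[0,0,-0.5],"angular":[0,0,0],"fingers":1},{"dp":[0.2,-0.1,-0.55],"angular":[0,0,0],"fingers":1},{"dp":[0.4,-0.2,-0.55],"angular":[0,0,0],"fingers":1},{"dp":[0.6,-0.3,-0.55],"angular":[0,0,0],"fingers":1},{"dp":[0.8,-0.4,-0.55],"angular":[0,0,0],"fingers":1},{"dp":[0.98,-0.5,-0.55],"angular":[0,0,0],"fingers":1},{"dp":[0.98,-0.5,-0.55],"angular":[0,0,0],"fingers":1}])

```text
time: 19.95
tool_pos: [528.1, 37.2, 154.7]
tcp_rot: [179.9, -0.0, 90.2]
ft_force: [0.9, -0.1, -0.3]
finger_gap: 45.4
grip_force: 31.6
```

Emit:
step_arm(targets=[{"dp":[0.2,-0.15,0],"angular":[0,0,0],"fingers":1},{"dp":[0.205,-0.34,0],"angular":[0,0,0],"fingers":1},{"dp":[0.205,-0.34,0],"angular":[0,0,0],"fingers":1},{"dp":[0.205,-0.34,0.15],"angular":[0,0,0],"fingers":1},{"dp":[0.205,-0.34,0.3],"angular":[0,0,0],"fingers":1},{"dp":[0.205,-0.34,0.3],"angular":[0,0,0],"fingers":1},{"dp":[0.205,-0.34,0.3],"angular":[0,0,0],"fingers":1},{"dp":[0.205,-0.34,0.3],"angular":[0,0,0],"fingers":1}])

```text
time: 20.95
tool_pos: [462.3, 75.8, 95.5]
tcp_rot: [179.8, -0.0, 90.0]
ft_force: [0.1, -0.1, -1.8]
finger_gap: 45.5
grip_force: 31.7
```

Emit:
step_arm(targets=[{"dp":[0,0,0.15],"angular":[0,0,0],"fingers":1},{"dp":[0,0,0.27],"angular":[0,0,0],"fingers":1},{"dp":[0,0,0.3],"angular":[0,0,0],"fingers":1},{"dp":[0,0,0.305],"angular":[0,0,0],"fingers":1},{"dp":[0,0,0.305],"angular":[0,0,0],"fingers":0.6},{"dp":[0,0,0.305],"angular":[0,0,0],"fingers":0},{"dp":[0,0,0.305],"angular":[0,0,0],"fingers":0},{"dp":[0,0,0.305],"angular":[0,0,0],"fingers":0}])

```text
time: 21.95
tool_pos: [461.2, 76.0, 33.2]
tcp_rot: [180.0, -0.0, 90.0]
ft_force: [0.3, -0.0, 0.4]
finger_gap: 85.7
grip_force: 0.0
```

Emit:
step_arm(targets=[{"dp":[0,0,-0.25],"angular":[0,0,0],"fingers":0},{"dp":[0,0,-0.5],"angular":[0,0,0],"fingers":0},{"dp":[0,0,-0.8],"angular":[0,0,0],"fingers":0},{"dp":[0.25,0,-0.9],"angular":[0,0,0],"fingers":0},{"dp":[0.5,0,-0.9],"angular":[0,0,0],"fingers":0},{"dp":[0.75,0,-0.9],"angular":[0,0,0],"fingers":0},{"dp":[0.95,0,-0.9],"angular":[0,0,0],"fingers":0},{"dp":[0.95,0,-0.9],"angular":[0,0,0],"fingers":0}])

```text
time: 22.95
tool_pos: [460.2, 268.4, 212.4]
tcp_rot: [-180.0, -0.0, 90.2]
ft_force: [0.0, -0.1, 0.2]
finger_gap: 85.5
grip_force: 0.0
```

Run:
```python
from h import *
a=snapshot("top");b=snapshot("side")
cv2.imwrite("pics/j.png",np.vstack([cv2.resize(a[150:330,170:410],(640,300)),cv2.resize(b[150:330,200:440],(640,300))]))
s=sense();print(s["tool_pos"])
```

```text
[460.58120291 266.00845432 212.40907803]
```

View pics/j.png

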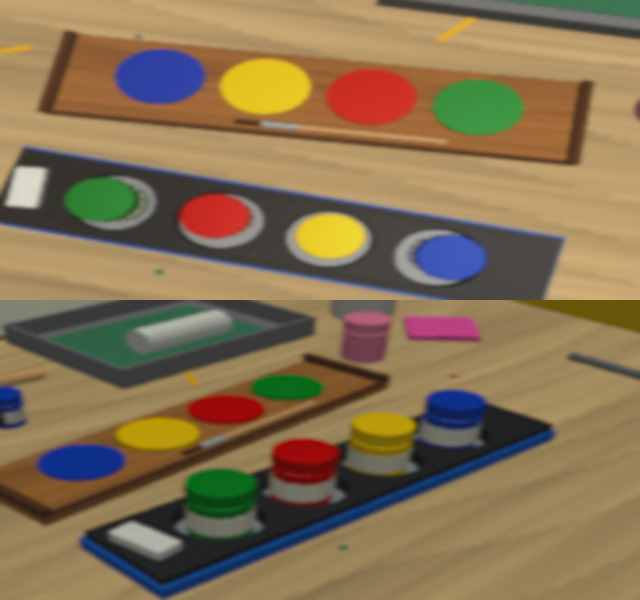

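All four jars stand upright and fully down in their cutouts: green, red, yellow, blue from left to right, at (102,200), (217,215), (330,235) and (450,257) in the top crop. The gripper is clear.

```bash
python3 -c "
from bench import *
print(hand_in())"
```

```text
the job is handed in; nothing more can be done
None
```

The four jars stand upright and released in the tray in reversed order (green, red, yellow, blue from left to right seen from the robot), and I handed the job in at about 23 s; no verdict came back.

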